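# Wring the top packing block home under the keeper, in running bond

## Robot

A 6-joint arm with a two-finger parallel gripper is mounted at the origin on the work surface. World frame = base frame: x ahead of the robot, y to its left, z up, the work surface at z = 0. Lengths are in mm, angles in rad, forces in N, time in s.
With the tool pointing down it reaches from about 350 to 975 mm from the base axis. Payload 7.1 kg.
Tool frame: the origin (TCP) lies on the mounting face of the last link; the fingertips stand 182 mm ahead of it and the grasp point (between the pads) lies 163 mm ahead of it (ctrl.tip_reach is the distance from the TCP to the fingertips, in mm); z points along the fingers, y is the direction in which the jaws open and shut (so a half turn about z gives the same grasp; the last joint's range is limited). The gripper opens to 88 mm and grips with 3 to 60 N. Pads are 20 mm wide; open, the fingers measure 115 mm over their backs; the gripper's body (75 mm by 178 mm) begins 61 mm behind the grasp point.
Start: joints at [-1.208, 0.423, 1.63, -0, 1.089, -0.019], TCP at [232.886, -579.975, 404.675] pointing down, gripper open.
Joint ranges: [-3, 3], [-0.9, 2.11], [0.09, 2.58], [-1.31, 4.45], [0.11, 2.69], [-2.54, 2.54]. Speed limits (rad/s): [2.39, 2.39, 3.01, 3.14, 3.14, 3.14].

## Interface

Orientations are given as a rotation vector (axis times angle).
In Python, from workcell import ctrl gives the robot as it stands.
- The arm moves only by the tool jog_arm, never from a script. Its argument "steps" is a list that holds one entry, the list of rows, each a list of 7 numbers: the shift along the tool's x, y, z in m, then the turn, a rotation vector about the tool's x, y, z in degrees, then the gripper's target within -1 to 1 (shut at 1, half-way at 0, fully open at -1). A call has 1 to 20 rows; each row shifts and turns the commanded pose from where the row before left it, along the tool's axes as they then stand; what a row does not reach is not made up. A row lasts 1/12 s, in which the tool goes at most 41.7 mm and 7.16 degrees, less where a joint would pass 70% of its speed; a pose out of reach is approached as far as the arm can. A call is refused whole if a number of a shift passes 0.0417 or a number of a turn 7.16, either way. A call with a gripper value outside its range is refused whole. The fingers move at their own pace and stop on an object; the grip force is fixed at half the most. Time passes only in rows, so rows that do not move let the fingers close. It gives the time, the measured TCP pose, the force and the opening at its end, in the units of the state.
- ctrl.get_obs(): the state, without advancing time (a new reading comes with each control period).
- ctrl.get_image(name): name is "side" or "top"; returns the picture (384x512x3 uint8, red, green, blue); there is no depth.
- ctrl.camera_info(name): a dict with "fx", "fy", "cx", "cy" (pixels), "dist" ([k1, k2, p1, p2, k3] as OpenCV has them; the pictures are not rectified), "origin" and "attitude" of the camera in the world. Camera axes: x right, y down, z forward; pixel columns grow to the right and rows downward; lengths in mm; the calibration is good to about 2 mm. A picture is of the moment at which its call begins. camera_info takes no time and is no camera call.
- ctrl.close_job(): hands the job in, once; it reports no verdict.
Trained networks look in the newest picture that a camera, given by its name, has taken for a name from the list of things; names that differ only in an ending like _2 or _b are one class to them, and where a whole thing is asked for, a point or a joint stands for the part that bears it (a point fixed in the world has none). Each returns a list of dicts, best first, with "p" (0 to 1); they miss things now and then, are a little off and sometimes report something else, mostly with a low value. They report only what shows in the picture. A call takes as long as a camera call. They do not tell look-alikes from the thing itself.
- ctrl.look_for(thing, camera): "bbox" ([left, top, right, bottom] in pixels, round what is visible of it).
- ctrl.trace(thing, camera): "pixels" (384x512 bool, what is visible of it) and "bbox" ([left, top, right, bottom] in pixels, round what is visible of it).
- ctrl.landmark_of(thing, camera): "uv" ([column, row] in pixels: a listed point, or the origin of a listed thing).
The state is a dict: "t": time; "qpos": joint angles; "qvel": joint speeds; "joint_torque": joint torques, N m; "ee_pos": TCP position; "orientation": TCP orientation; "ft_force": force on the tool from outside, world axes, zero at the start; "moment": the same for the moment, N m; "width": finger opening in mm.
Only numpy, scipy, OpenCV 4.12 (cv2) and the standard library are available. Lean on these libraries where they do the work, as an engineer would, in place of code of your own. Each camera call takes 0.05 s, during which the arm holds its last target.

## Task

The press is being packed up: slide the loose steel top block, without lifting it off, along the sprung lower course so that it straddles the seam between the two lower blocks evenly, half its length on each as in brickwork, then press it down gently against the springs and keep sliding until it goes under the keeper lip, faces in full contact and its front edge square and fully home against the stop wall. Let go so that the springs hold it up against the lip; never bear on it with 60 N or more, and leave the mug, the tape roll and the tray where they are.

Things in the scene. Friction and masses are not known exactly. Their poses are not given: they have to be found in the camera images.
- shoe: Fixed die shoe: grey base 200 mm (its x) by 250 mm (y), 20 mm thick; origin centre of its underside, z up, yaw within 0.45 rad. At its +x side a fixed stop wall, 180 mm long in y, inner face at shoe x = +55 mm, carries the keeper lip. On it is the sprung lower course: two ground steel blocks, each 90 mm in y, end to end; flat top 52 mm above the shoe's origin when up.
- lip_edge (a point): Middle of the keeper lip's lower free edge (shoe x = +31 mm, y = 0, 61 mm up). The lip is a flat strip 10 mm thick and 180 mm long in y, its top 71 mm up, reaching back 24 mm from the stop wall over the lower course. While the course is up the top block stands 3 mm too high and stops against the lip's edge. The shoe's -x side and y ends are open.
- lower_course (a joint): How far the lower course is pressed down, m: 0 up, 0.007 bottomed (rigid beyond). It moves only straight down. Up under the block's weight; about 3 N more starts it, then 1.2 N per mm (about 6 N at 3 mm, 11 N at the bottom). The top block clears the lip only with it over 3 mm down; with the block home and let go it reads about 0.003.
- seam_mark (a point): Point on the lower course's top, on the seam between its two blocks, in line with the lip's middle bolt, 42 mm from the stop wall (shoe x = +13 mm, y = 0); sinks with the course, axes as the shoe's. The home place of the top block's underside centre. The course spans shoe x -55 to +55 mm, y -90 to +90 mm.
- top_block: Loose flat steel block, top dark, pocket floor and ground underside bright, 0.6 kg, 84 mm (its x) by 90 mm (y) by 12 mm thick; origin centre of its underside, z up. Starts flat on the lower course, up to 30 mm off the seam sideways, rear overhanging, not yet under the lip, its +x edge facing the stop wall within 0.2 rad. Oiled faces slide easily (friction about 0.25).
- front_edge (a point): Middle of the top block's lower front edge, block x = +42 mm: the edge that goes under the lip to the stop wall. The front 28 mm of the block's top is plain.
- pocket (a point): Centre of the floor of the square thumb pocket in the block's top: 44 by 44 mm, 6 mm deep, upright walls; block x = -30 to +14 mm (centre -8), y = -22 to +22 mm; floor 6 mm above the block's underside. Shut fingertips fit in to press on its floor and push on its walls.
- mug: Bystander: loose steel mug, 84 mm across, 90 mm high, origin under its centre; stands on the bench off the shoe's +y or -y end.
- tape_roll: Bystander: loose black roll of tape lying flat, 90 mm across, 25 mm high, origin under its centre; off the other end of the shoe.
- offcut_tray: Bystander: open cardboard tray 130 by 100 by 35 mm, origin under its centre; on the bench beyond the stop wall.
Not all that is in view belongs to the job. What is meant by the top_block is not brown or green, and is the smaller of those in its own colour.

How it is judged (in metres and radians):
On the way, in this order (a step that is already met when the one before it is completed fails the run):
1. the top block's front edge is under the keeper lip with the lower course pressed down (x of top_block in the frame of seam_mark above -0.016 m and value of joint lower_course above 0.002 m), for 0.05 s.
2. the top block is home against the stop wall (x of top_block in the frame of seam_mark above -0.0025 m and value of joint lower_course above 0.002 m), for 0.2 s.
At the end, for the whole second after the job is handed in: At rest and let go under the lip: the top block's underside centre within 2.5 mm (x) and 5 mm (y) of the seam mark, square within 0.04 rad, level within 0.03 rad, face to face with the lower course within 1.5 mm, the course held 1.5 to 4.5 mm down (x of top_block in the frame of seam_mark between -0.0025 and 0.0025 m and y of top_block in the frame of seam_mark between -0.005 and 0.005 m and z of top_block in the frame of seam_mark between -0.0015 and 0.0015 m and angle between the x axis of top_block and the x axis of shoe, either way round below 0.04 rad and value of joint lower_course between 0.0015 and 0.0045 m and linear speed of top_block below 0.01 m/s and angle between top_block's own z axis and vertical below 0.03 rad); the robot touches nothing.
It fails at once if the top block is lifted or tipped off the lower course (its underside centre more than 8 mm above or below the lower course's top) (z of top_block in the frame of seam_mark above 0.008 m or z of top_block in the frame of seam_mark below -0.008 m).
It fails at once if the top block is forced: more than 60 N between it and the shoe with its lower course (contact force between top_block and shoe above 60 N).
It fails at once if the mug is pushed more than 30 mm (distance of mug from where it was at the start of the episode above 0.03 m).
It fails at once if the tape roll is pushed more than 30 mm (distance of tape_roll from where it was at the start of the episode above 0.03 m).
It fails at once if the tray is pushed more than 30 mm (distance of offcut_tray from where it was at the start of the episode above 0.03 m).
It also fails if it takes over 48 s, if anything falls off the work surface, if the arm or the gripper's body presses on something with over 40 N, if the wrist force passes 120 N, or if a joint passes its speed limit or range.

## Working session

There is one attempt and no reset: what is moved stays moved. The work goes in short steps, Python scripts to look and compute and a tool call to move; the robot and the scene stay as the last step left them, time stands still between calls to the robot, and variables do not carry over. Pictures are saved under pics/ and viewed, and the job is handed in when it is done.

Besides the shell and the picture viewer there is one more tool, called after "Call:" by a JSON object that holds its "api" and its "payload", one argument or row to a line. jog_arm: Moves the arm, as the interface text tells. Its arguments: {"type":"object","properties":{"steps":{"type":"array"}},"required":["steps"]}

```bash
mkdir -p pics; ls; python3 - <<'E'
from workcell import ctrl
import cv2
for n in ("side","top"):
    im=ctrl.get_image(n); cv2.imwrite(f"pics/{n}0.png",im[:,:,::-1]); print(n,ctrl.camera_info(n))
print(ctrl.get_obs())
E
```

```text
pics
side {'fx': 387.0698729668564, 'fy': 387.0698729668564, 'cx': 257.06801585901655, 'cy': 193.21073640263563, 'dist': array([-0.01315344,  0.        ,  0.        ,  0.        ,  0.        ]), 'origin': array([507.61929732, 776.57314278, 581.17027984]), 'attitude': array([-0.02758411,  2.73403161, -1.50817942])}
top {'fx': 408.2686896400526, 'fy': 408.2686896400526, 'cx': 253.98789397390738, 'cy': 191.25908738038981, 'dist': array([0.00039887, 0.        , 0.        , 0.        , 0.        ]), 'origin': array([ 320.90065832,   33.21760294, 1130.09346287]), 'attitude': array([-2.00106924,  2.20699419, -0.24489414])}
{'t': 0.1, 'qpos': array([-1.20800395e+00,  4.23742943e-01,  1.63060792e+00, -3.38465699e-06,
        1.08858803e+00, -1.90127673e-02]), 'qvel': array([ 0.00022665, -0.00091303, -0.00301802,  0.00064346, -0.00068339,
       -0.00092968]), 'joint_torque': array([-4.21582008e-04, -5.45614815e+01, -2.74323410e+01,  6.45827735e-02,
        1.87479303e-02, -2.68940983e-05]), 'ee_pos': array([ 232.79911574, -579.7533691 ,  403.99489568]), 'orientation': array([-3.08321824e+00, -5.95852793e-01,  3.66186229e-04]), 'ft_force': array([-0.13870233, -0.66030957,  0.30246995]), 'moment': array([0.00044788, 0.00813724, 0.02381414]), 'width': 87.72863888733066}
```

View pics/side0.png

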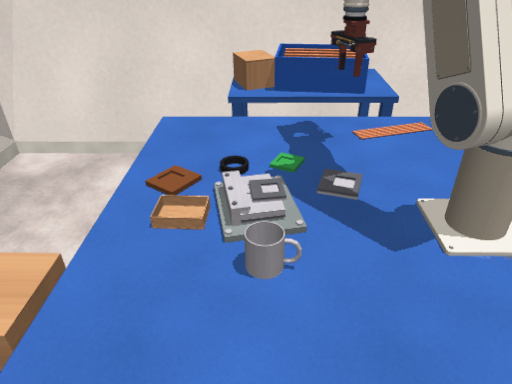

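View pics/top0.png

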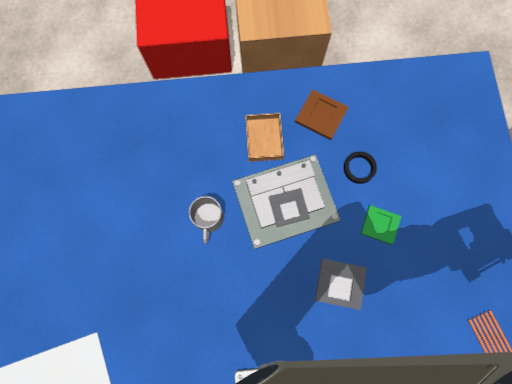

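The side view shows the shoe near (257,205), with the dark block on it at (268,188), the mug at (266,250), the tape at (234,164) and the tray at (181,212).

Candidates for the top block, in top-view pixels:
- dark at (289,207) on the course
- dark and larger at (341,284) on the bench
- brown at (322,115)
- green at (381,224)

The one on the course fits: it is dark, and the smaller of the two dark ones. I'll check it in a crop and measure.

```bash
cat > h.py <<'E'
from workcell import ctrl
import numpy as np, cv2
from scipy.spatial.transform import Rotation as R
def cam(n):
    c=ctrl.camera_info(n); K=np.array([[c['fx'],0,c['cx']],[0,c['fy'],c['cy']],[0,0,1]])
    return K,np.array(c['dist']),np.array(c['origin']),R.from_rotvec(c['attitude']).as_matrix()
def px2z(n,uv,z):
    K,d,o,A=cam(n); uv=np.atleast_2d(np.asarray(uv,float))
    u=cv2.undistortPoints(uv[:,None],K,d)[:,0]
    r=np.c_[u,np.ones(len(u))]@A.T
    return o+r*((z-o[2])/r[:,2])[:,None]
def proj(n,P):
    K,d,o,A=cam(n); P=np.atleast_2d(np.asarray(P,float))
    rv=cv2.Rodrigues(A.T)[0]
    return cv2.projectPoints(P,rv,-A.T@o,K,d)[0][:,0]
def crop(n,x0,y0,x1,y1,s,name,im=None):
    im=ctrl.get_image(n) if im is None else im
    cv2.imwrite(name,cv2.resize(im[y0:y1,x0:x1,::-1],None,fx=s,fy=s,interpolation=cv2.INTER_CUBIC)); return im
E
python3 - <<'E'
from h import *
np.set_printoptions(precision=1,suppress=True)
crop("top",225,145,385,315,3.5,"pics/ctop0.png"); 
crop("side",200,150,310,245,6,"pics/cside0.png")
for n in("top","side"):
    for t in("shoe","lip_edge","seam_mark","top_block","front_edge","pocket","mug","tape_roll","offcut_tray"):
        print(n,t,[(np.array(r['uv']),round(r['p'],2)) for r in ctrl.landmark_of(t,n)][:3])
E
```

```text
top shoe [(array([286.5, 201.6]), 0.69), (array([281. , 188.8]), 0.25)]
top lip_edge [(array([281.5, 187.3]), 0.7), (array([287.6, 210.9]), 0.44)]
top seam_mark [(array([284.5, 193.6]), 0.68), (array([287.8, 207. ]), 0.34)]
top top_block [(array([287. , 207.2]), 0.82), (array([319.4, 116.7]), 0.81), (array([379.6, 227.2]), 0.74)]
top front_edge [(array([343.9, 264.5]), 0.98), (array([284.4, 195.1]), 0.95), (array([375.6, 239.6]), 0.9)]
top pocket [(array([338.3, 286.3]), 0.95), (array([319.5, 109.7]), 0.91), (array([288.3, 211. ]), 0.78)]
top mug [(array([207.9, 215.9]), 0.86)]
top tape_roll [(array([361.5, 167.1]), 0.91)]
top offcut_tray [(array([259.4, 141. ]), 0.67)]
side shoe [(array([255.9, 207.5]), 0.59)]
side lip_edge [(array([248.1, 191.7]), 0.73)]
side seam_mark [(array([251.2, 196.2]), 0.75)]
side top_block [(array([288.2, 163.4]), 0.96), (array([270. , 187.4]), 0.94), (array([178.2, 182.7]), 0.92)]
side front_edge [(array([189.8, 189.1]), 0.86), (array([299.5, 167.7]), 0.84), (array([251., 191.]), 0.7)]
side pocket [(array([169.8, 180.1]), 0.87), (array([341.9, 185.3]), 0.7), (array([268.4, 189.7]), 0.61)]
side mug [(array([261.3, 264.6]), 0.72)]
side tape_roll [(array([233. , 171.5]), 0.8)]
side offcut_tray [(array([181.1, 217.3]), 0.56)]
```

View pics/ctop0.png

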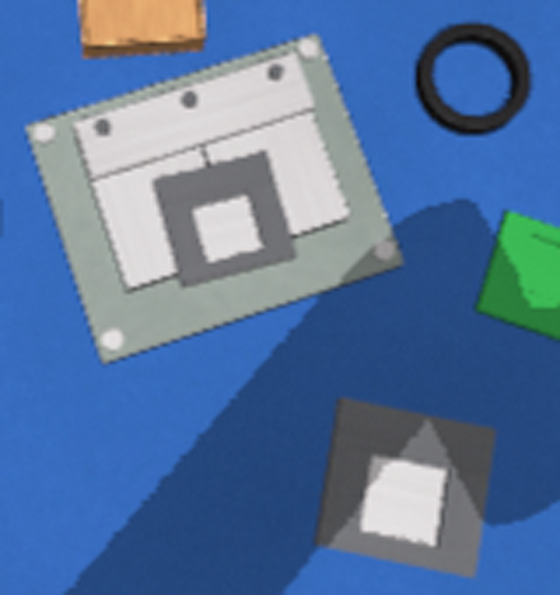

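View pics/cside0.png

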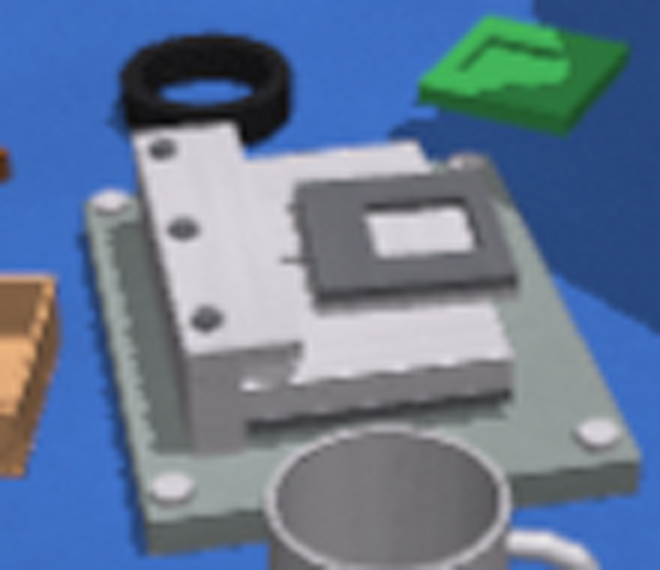

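The crop confirms it: the dark block on the course, at crop (225,218), is smaller than the dark one on the bench. Its front edge is just short of the lip, with the seam visible ahead of it at crop (207,155). Next I'll fit the shoe and block poses.

```bash
cat > fit.py <<'E'
from h import *
from scipy.optimize import least_squares
def fit(n,pts,uv,p0,z0=0):
    # pts local (mm) incl z ; pose x,y,yaw
    pts=np.array(pts,float);uv=np.array(uv,float)
    def W(p):
        c,s=np.cos(p[2]),np.sin(p[2]); return np.c_[p[0]+c*pts[:,0]-s*pts[:,1],p[1]+s*pts[:,0]+c*pts[:,1],pts[:,2]]
    f=lambda p:(proj(n,W(p))-uv).ravel()
    r=least_squares(f,p0,x_scale=[10,10,.1],loss='soft_l1'); return r.x,f(r.x).reshape(-1,2)
E
python3 - <<'E'
from fit import *
np.set_printoptions(precision=3,suppress=True)
T=lambda a:np.array(a)/3.5+[225,145]-0.5+0.5/3.5
S=lambda a:np.array(a)/6+[200,150]-0.5+0.5/6
# which corner is which: image up ~ +x?, image left ~ +y?
print(px2z("top",T([[27,128],[316,35],[402,265],[104,362]]),20))
sp=[[100,125,20],[100,-125,20],[-100,-125,20],[-100,125,20],[31,90,71],[31,-90,71],[-55,90,52],[-55,-90,52]]
uv=T([[27,128],[316,35],[402,265],[104,362],[93,180],[315,110],[127,291],[349,217]])
p,r=fit("top",sp,uv,[480,-20,0.1]);print("shoe top",p);print(r)
sp2=[[100,125,20],[100,-125,20],[-100,125,20],[31,90,71],[31,-90,71],[-55,90,52]]
uv2=S([[148,520],[86,203],[637,460],[302,346],[240,123],[513,358]])
p2,r2=fit("side",sp2,uv2,p);print("shoe side",p2);print(r2)
b=[[42,45,64],[42,-45,64],[-42,-45,64],[-42,45,64]]
q,r=fit("top",b,T([[154,180],[268,151],[296,258],[183,286]]),[480,-20,.1]);print("block top",q);print(r)
q2,r=fit("side",b,S([[318,303],[298,183],[472,166],[520,283]]),[480,-20,.1]);print("block side",q2);print(r)
for P,Q in((p,q),(p2,q2)):
    c,s=np.cos(P[2]),np.sin(P[2]);d=Q[:2]-P[:2];print("block in shoe",c*d[0]+s*d[1],-s*d[0]+c*d[1],Q[2]-P[2])
E
```

```text
[[ 607.398   69.576   20.   ]
 [ 662.047 -170.946   20.   ]
 [ 468.272 -213.395   20.   ]
 [ 415.858   26.34    20.   ]]
shoe top [538.179 -72.094   0.22 ]
[[-0.784 -0.325]
 [ 0.432 -0.365]
 [ 0.921  0.08 ]
 [-0.566  0.993]
 [-0.343  0.028]
 [ 0.017 -0.465]
 [ 0.066 -0.086]
 [ 0.298  0.226]]
shoe side [535.064 -67.454   0.207]
[[-0.817  0.268]
 [-0.018 -0.975]
 [ 1.098  0.221]
 [ 0.042 -0.577]
 [-0.55   0.184]
 [ 0.321  0.081]]
block top [510.942 -75.466   0.147]
[[-0.01  -0.051]
 [-0.08   0.277]
 [ 0.419 -0.22 ]
 [-0.311 -0.   ]]
block side [508.525 -67.589   0.171]
[[ 0.047 -0.941]
 [-1.263  0.678]
 [ 0.982  0.967]
 [ 0.037 -0.544]]
block in shoe -27.316857267490416 2.642095783168441 -0.0727214342728483
block in shoe -26.00111411230322 5.315247738252682 -0.035634689297384975
```

```bash
python3 - <<'E'
from h import *
im=ctrl.get_image("top"); cv2.imwrite("pics/top1.png",im[:,:,::-1])
crop("top",243,155,331,230,8,"pics/c1.png",im)
im=ctrl.get_image("side"); cv2.imwrite("pics/side1.png",im[:,:,::-1])
crop("side",212,168,290,222,10,"pics/c2.png",im)
E
```

```text
(no output)
```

View pics/c1.png

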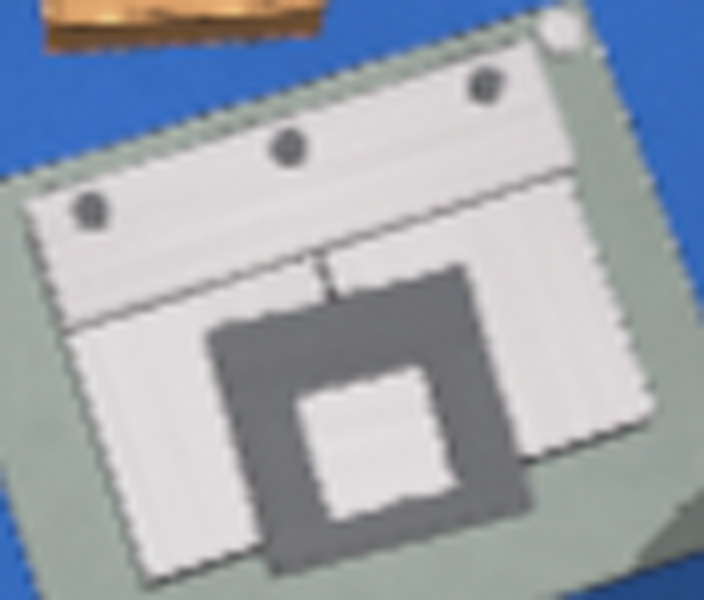

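View pics/c2.png

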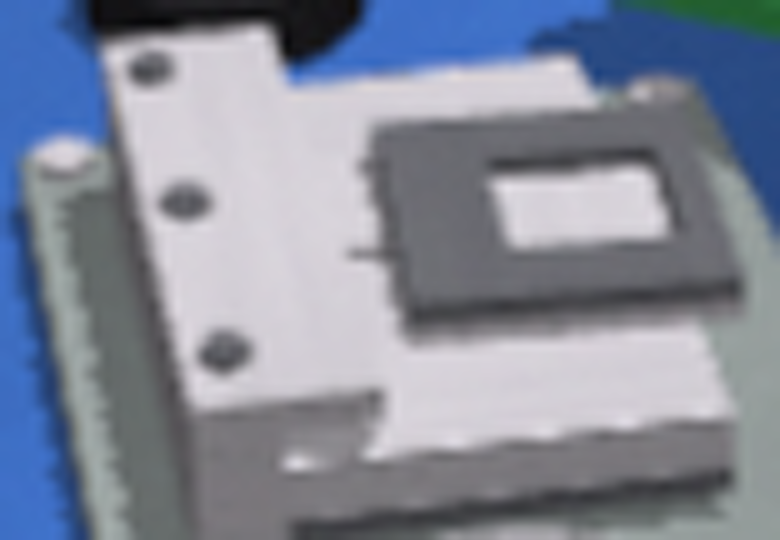

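Top crop: block corners are at (208,330), (463,266), (532,507) and (272,576), and the lip's free edge runs from (66,330) to (577,170). Side crop: block corners are at (410,308), (378,125) and (742,283). I'll refit with both views together.

```bash
python3 - <<'E'
from fit import *
np.set_printoptions(precision=2,suppress=True)
T=lambda a:(np.array(a)+.5)/8+[243,155]-.5
S=lambda a:(np.array(a)+.5)/10+[212,168]-.5
sT=[[31,90,71],[31,-90,71],[-55,90,52],[-55,-90,52],[-55+0,0,52]][:4]
uT=T([[66,330],[577,170],[147,588],[655,413]])
sS=[[31,90,71],[31,-90,71],[-55,90,52],[-55,-90,52]]
uS=S([[383,393],[277,25],[735,412],[575,55]])
b=[[42,45,64],[42,-45,64],[-42,-45,64],[-42,45,64]]
bT=T([[208,330],[463,266],[532,507],[272,576]]); bS=S([[410,308],[378,125],[690,110],[742,283]])
pk=[[14,22,64],[14,-22,64],[-30,-22,64],[-30,22,64]]
for n,s,u,ub in(("top",sT,uT,bT),("side",sS,uS,bS)):
    p,r=fit(n,s,u,[538,-70,.22]);q,rq=fit(n,b,ub,[510,-70,.15])
    c,s_=np.cos(p[2]),np.sin(p[2]);d=q[:2]-p[:2]
    print(n,p,q,"rel",c*d[0]+s_*d[1],-s_*d[0]+c*d[1],"%.3f %.3f %.3f"%(p[2],q[2],q[2]-p[2]));print(r.ravel(),rq.ravel())
for n in("top","side"):
  print(px2z(n,[[284.5,193.6],[251.2,196.2]][n=="side"],52), px2z(n,[[288.3,211],[268.4,189.7]][n=="side"],58))
o=ctrl.get_obs();print(o['t'],R.from_rotvec(o['orientation']).as_matrix(),o['ee_pos'],ctrl.tip_reach)
E
```

```text
top [538.46 -71.89   0.22] [511.34 -74.58   0.15] rel -27.043607605483377 3.358135922462795 0.222 0.153 -0.069
[-0.03  0.29 -0.18 -0.37  0.05 -0.39  0.15  0.49] [-0.34  0.22  0.23  0.06  0.28 -0.04 -0.17 -0.24]
side [535.75 -68.55   0.21] [507.2  -69.62   0.13] rel -28.14758239851351 4.906261267794505 0.210 0.126 -0.084
[-0.03 -0.43 -0.54  0.05  0.15  0.26  0.38  0.07] [-0.26 -0.01 -0.14 -0.09  0.03 -0.41  0.38  0.39]
[[550.89 -68.86  52.  ]] [[501.46 -72.96  58.  ]]
[[547.15 -48.08  52.  ]] [[503.64 -70.2   58.  ]]
1.2 [[ 0.93  0.37 -0.  ]
 [ 0.37 -0.93  0.  ]
 [-0.   -0.   -1.  ]] [ 232.87 -579.97  404.69] 182.0
```

Combined fit, top and side averaged:
- **Shoe:** about (537, -70), yaw 0.217.
- **Block in shoe frame:** x ≈ -27, y ≈ +4, yaw ≈ -0.075.
- **Pocket in world:** about (501.6, -73.4).

I'll move above the pocket with the fingers shut and the jaws along block y.

Call:
{"api": "jog_arm", "payload": {
  "steps": [
    [[0, 0, 0, 0, 0, 6.85, 1], [0, 0, 0, 0, 0, 6.85, 1], [0.0188, -0.0257, 0, 0, 0, 0, 1], [0.0188, -0.0257, 0, 0, 0, 0, 1], [0.0188, -0.0257, 0, 0, 0, 0, 1], [0.0188, -0.0257, 0, 0, 0, 0, 1], [0.0188, -0.0257, 0, 0, 0, 0, 1], [0.0188, -0.0257, 0, 0, 0, 0, 1], [0.0188, -0.0257, 0, 0, 0, 0, 1], [0.0188, -0.0257, 0, 0, 0, 0, 1], [0.0188, -0.0257, 0, 0, 0, 0, 1], [0.0188, -0.0257, 0, 0, 0, 0, 1], [0.0188, -0.0257, 0, 0, 0, 0, 1], [0.0188, -0.0257, 0, 0, 0, 0, 1], [0.0188, -0.0257, 0, 0, 0, 0, 1], [0.0188, -0.0257, 0, 0, 0, 0, 1], [0.0188, -0.0257, 0, 0, 0, 0, 1], [0.0188, -0.0257, 0, 0, 0, 0, 1], [0.0188, -0.0257, 0, 0, 0, 0, 1], [0.0188, -0.0257, 0, 0, 0, 0, 1]]
  ]
}}

```text
t: 2.87
ee_pos: [502.6, -72.4, 404.9]
orientation: [3.133, 0.224, 0.001]
ft_force: [0.6, -0.3, 0.6]
width: 0.7
```

Call:
{"api": "jog_arm", "payload": {
  "steps": [
    [[0, 0, 0.02, 0, 0, 0, 1], [0, 0, 0.03, 0, 0, 0, 1], [0, 0, 0.03, 0, 0, 0, 1], [0, 0, 0.03, 0, 0, 0, 1], [0, 0, 0.02, 0, 0, 0, 1], [0, 0, 0, 0, 0, 0, 1], [0, 0, 0, 0, 0, 0, 1]]
  ]
}}

```text
t: 3.45
ee_pos: [501.9, -73.9, 274.1]
orientation: [-3.133, -0.224, 0.004]
ft_force: [0.4, 0.3, -0.0]
width: 0.4
```

```bash
python3 - <<'E'
from h import *
crop("top",230,150,340,235,7,"pics/c3.png")
crop("side",200,140,300,222,7,"pics/c4.png")
o=ctrl.get_obs();print(o['t'],o['ee_pos'],o['orientation'],o['ft_force'],o['width'])
E
```

```text
3.55 [502.73248234 -74.10380092 275.9009928 ] [3.13315717e+00 2.23853386e-01 2.85520273e-03] [0.39803458 0.50274345 0.383823  ] 0.4616621578257094
```

View pics/c3.png

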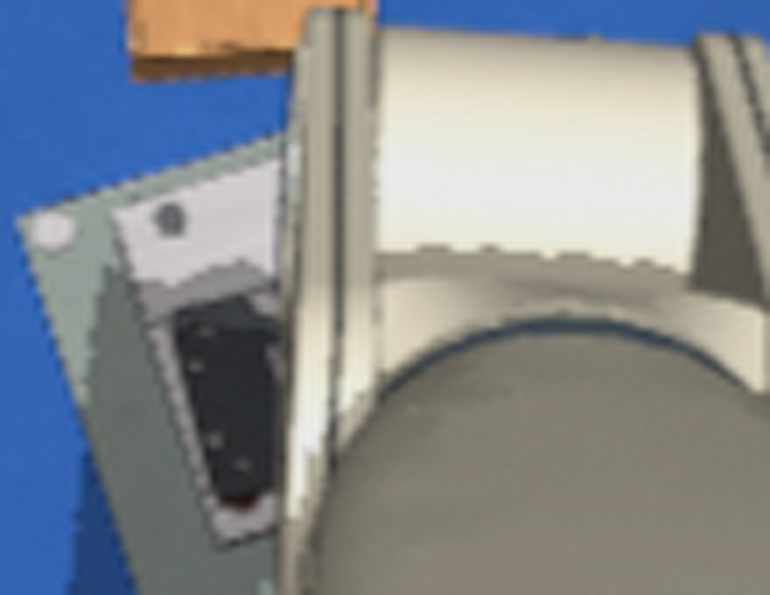

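View pics/c4.png

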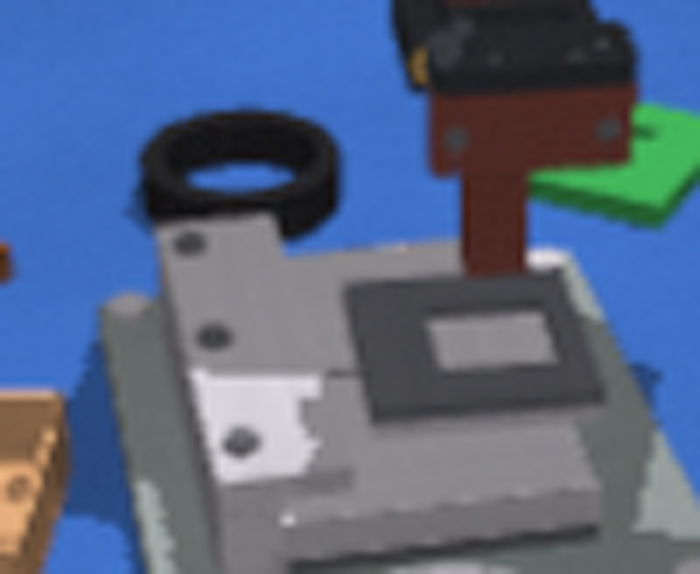

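The side view shows the shut tips hovering over the pocket, their bottom at crop (497,273). I'll check that against the projected position.

```bash
python3 - <<'E'
from h import *
for dy in(0,13.5):
    c,s=np.cos(.143),np.sin(.143)
    P=[[501.6-s*dy+c*k,-73.4+c*dy+s*k,93] for k in(-10,0,10)]
    print((proj("side",P)-[200,140]+.5)*7-.5)
c,s=np.cos(.143),np.sin(.143)
P=[[509.5+c*x-s*y,-72.3+s*x+c*y,64] for x,y in((14,22),(14,-22),(-30,-22),(-30,22),(42,45),(-42,45))]
print((proj("side",P)-[200,140]+.5)*7-.5)
E
```

```text
[[515.53669103 262.04144982]
 [488.16434737 263.86145749]
 [460.73778029 265.68535707]]
[[521.32017569 280.68149255]
 [493.63250022 282.54141947]
 [465.88929415 284.405317  ]]
[[435.76961852 368.10949568]
 [420.62773215 306.01351313]
 [537.17993267 298.10546498]
 [556.66344616 359.63331901]
 [365.12002492 408.12364192]
 [600.87953578 391.29836275]]
```

Call:
{"api": "jog_arm", "payload": {
  "steps": [
    [[0, 0, 0.01, 0, 0, 0, 1], [0, 0, 0.01, 0, 0, 0, 1], [0, 0, 0.008, 0, 0, 0, 1], [0, 0, 0.004, 0, 0, 0, 1], [0, 0, 0.001, 0, 0, 0, 1], [0, 0, 0, 0, 0, 0, 1], [0, 0, 0, 0, 0, 0, 1]]
  ]
}}

```text
t: 4.13
ee_pos: [502.1, -74.0, 241.6]
orientation: [-3.134, -0.224, 0.0]
ft_force: [0.5, -0.1, 0.0]
width: 0.2
```

Call:
{"api": "jog_arm", "payload": {
  "steps": [
    [[0, 0, 0.001, 0, 0, 0, 1], [0, 0, 0, 0, 0, 0, 1]]
  ]
}}

```text
t: 4.3
ee_pos: [502.1, -74.0, 240.8]
orientation: [3.134, 0.224, 0.001]
ft_force: [0.6, -0.4, -0.7]
width: 0.7
```

Call:
{"api": "jog_arm", "payload": {
  "steps": [
    [[0, 0, 0.001, 0, 0, 0, 1], [0, 0, 0, 0, 0, 0, 1]]
  ]
}}

```text
t: 4.47
ee_pos: [502.2, -74.0, 239.9]
orientation: [3.133, 0.224, 0.001]
ft_force: [0.2, 0.1, 2.8]
width: 0.5
```

Floor contact: 2.8 N at TCP z ≈ 240, so the tips are at 58 as expected. Now I'll spread the fingers against the pocket's side walls to hold the block.

Call:
{"api": "jog_arm", "payload": {
  "steps": [
    [[0, 0, 0, 0, 0, 0, 0.6], [0, 0, 0, 0, 0, 0, 0.6], [0, 0, 0, 0, 0, 0, 0.6], [0, 0, 0, 0, 0, 0, 0.4], [0, 0, 0, 0, 0, 0, 0.4], [0, 0, 0, 0, 0, 0, 0.4]]
  ]
}}

```text
t: 4.97
ee_pos: [502.3, -74.1, 239.8]
orientation: [3.133, 0.224, 0.001]
ft_force: [-0.6, -1.3, 3.9]
width: 26.3
```

Call:
{"api": "jog_arm", "payload": {
  "steps": [
    [[0, 0, 0, 0, 0, 0, 0.2], [0, 0, 0, 0, 0, 0, 0.2], [0, 0, 0, 0, 0, 0, 0.2], [0, 0, 0, 0, 0, 0, 0.1], [0, 0, 0, 0, 0, 0, 0.1], [0, 0, 0, 0, 0, 0, 0.1]]
  ]
}}

```text
t: 5.47
ee_pos: [502.2, -74.0, 239.7]
orientation: [3.134, 0.224, 0.001]
ft_force: [2.1, -1.6, 2.6]
width: 27.0
```

```bash
python3 - <<'E'
from h import *
crop("side",200,140,300,222,7,"pics/c5.png")
o=ctrl.get_obs();print(o['t'],o['ee_pos'],o['orientation'],o['ft_force'],o['width'])
E
```

```text
5.5167 [502.18980312 -73.95495178 239.73695301] [3.13352301e+00 2.23985266e-01 5.83735078e-04] [ 0.79210386 -1.44172205  3.15411445] 26.54263873173013
```

View pics/c5.png

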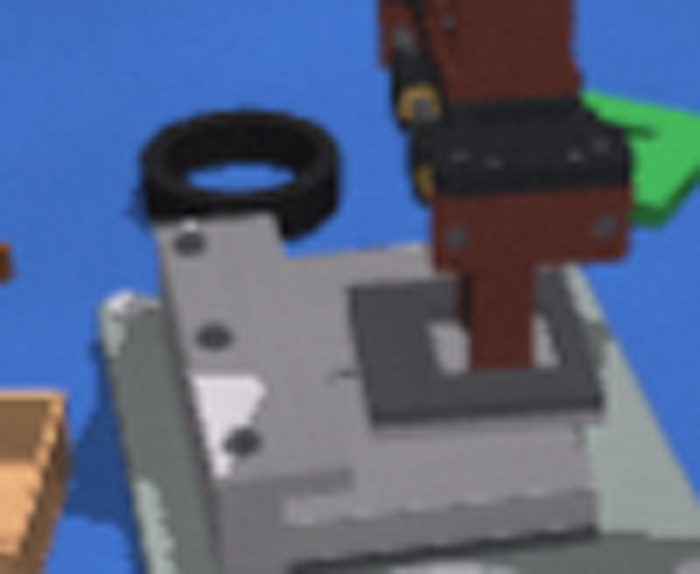

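The width stopped at 27 mm against a larger target, so the fingers now hold the pocket walls. Next I'll square the block to the shoe (-4.2° about tool z), shift 4 mm towards the seam, and move part of the way forward.

Call:
{"api": "jog_arm", "payload": {
  "steps": [
    [[0, 0, 0, 0, 0, -1, 0.1], [0, 0, 0, 0, 0, -1, 0.1], [0, 0, 0, 0, 0, -1, 0.1], [0, 0, 0, 0, 0, -1.2, 0.1], [0, 0.001, 0, 0, 0, 0, 0.1], [0, 0.001, 0, 0, 0, 0, 0.1], [0, 0.001, 0, 0, 0, 0, 0.1], [0, 0.001, 0, 0, 0, 0, 0.1], [0.001, 0, 0, 0, 0, 0, 0.1], [0.002, 0, 0, 0, 0, 0, 0.1], [0.001, 0, 0, 0, 0, 0, 0.1], [0, 0, 0, 0, 0, 0, 0.1], [0, 0, 0, 0, 0, 0, 0.1]]
  ]
}}

```text
t: 6.6
ee_pos: [507.0, -77.1, 239.7]
orientation: [3.123, 0.339, 0.0]
ft_force: [-0.7, -0.5, 3.7]
width: 26.7
```

```bash
python3 - <<'E'
from h import *
crop("side",212,162,290,222,10,"pics/c6.png")
o=ctrl.get_obs();print(o['t'],o['ee_pos'],o['orientation'],o['ft_force'],o['width'])
E
```

```text
6.65 [506.94259299 -77.05257311 239.67877818] [3.12315946e+00 3.38642086e-01 4.49497017e-04] [-0.9613413  -0.60370781  2.83963925] 26.95797355328257
```

View pics/c6.png

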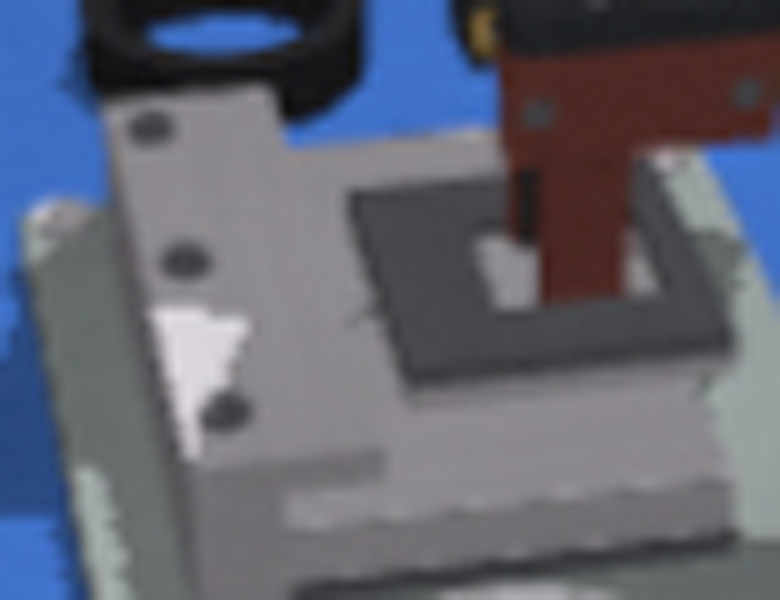

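The side crop has the block corners at (410,383), (350,192) and (735,345), with the lip's free-edge corners at (385,452) and (277,88). I'll compute the relative pose from these.

```bash
python3 - <<'E'
from fit import *
S=lambda a:(np.array(a)+.5)/10+[212,162]-.5
sS=[[31,90,71],[31,-90,71],[-55,90,52]]
p,r=fit("side",sS,S([[384,452],[277,87],[735,474]]),[537,-70,.21])
b=[[42,45,64],[42,-45,64],[-42,45,64]]
q,rq=fit("side",b,S([[410,384],[350,191],[736,346]]),[512,-75,.21])
print(p,q,r.ravel().round(2),rq.ravel().round(2))
for P in(p,[535.75,-68.55,.21],[535.75,-68.55,.217]):
    c,s=np.cos(P[2]),np.sin(P[2]);d=q[:2]-np.array(P[:2]);print("rel",c*d[0]+s*d[1],-s*d[0]+c*d[1],q[2]-P[2])
# predicted block by robot: 
P=[537.3,-70.4,.217]
c,s=np.cos(.2163),np.sin(.2163); tx=np.array([506.95,-77.05])+8.5*np.array([c,s]);print("block robot",tx)
# seam projection and mid front edge of block
B=lambda P,x,y,z:[P[0]+np.cos(P[2])*x-np.sin(P[2])*y,P[1]+np.sin(P[2])*x+np.cos(P[2])*y,z]
print(((proj("side",[B(p,25,0,52),B(p,15,0,52)])-[212,162]+.5)*10-.5).round(0), ((proj("side",[B(q,42,0,64),B(q,42,0,52)])-[212,162]+.5)*10-.5).round(0))
E
```

```text
[ 5.35107152e+02 -6.80550995e+01  2.03752133e-01] [ 5.11212208e+02 -6.67651848e+01  1.99551318e-01] [-0.12 -0.23 -0.13 -0.11  0.24  0.29] [-0.44 -0.42 -0.01  0.53  0.46 -0.08]
rel -23.139651147599178 6.0982605745364875 -0.00420081458739574
rel -23.626656548982567 6.860750052448262 -0.010448682077424276
rel -23.578052840098877 7.025967209947325 -0.017448682077424282
block robot [515.25193485 -75.22575281]
[[350. 315.]
 [389. 311.]] [[377. 285.]
 [378. 324.]]
```

The side view is weak on y (it says about +6, the robot says about 0), so I'll let go, back off and check from the top camera.

Call:
{"api": "jog_arm", "payload": {
  "steps": [
    [[0, 0, 0, 0, 0, 0, 0.6], [0, 0, 0, 0, 0, 0, 0.6], [0, 0, 0, 0, 0, 0, 0.8], [0, 0, 0, 0, 0, 0, 0.8], [0, 0, -0.005, 0, 0, 0, 0.8], [0, 0, -0.015, 0, 0, 0, 0.8], [0, 0, -0.03, 0, 0, 0, 0.8], [0, 0.03, -0.02, 0, 0, 0, 0.8], [0, 0.04, 0, 0, 0, 0, 0.8], [0, 0.04, 0, 0, 0, 0, 0.8], [0, 0.04, 0, 0, 0, 0, 0.8], [0, 0.04, 0, 0, 0, 0, 0.8], [0, 0.04, 0, 0, 0, 0, 0.8], [0, 0.02, 0, 0, 0, 0, 0.8], [0, 0, 0, 0, 0, 0, 0.8]]
  ]
}}

```text
t: 7.9
ee_pos: [560.8, -325.3, 309.9]
orientation: [3.122, 0.333, 0.003]
ft_force: [0.9, 0.7, 0.2]
width: 8.7
```

```bash
python3 - <<'E'
from h import *
im=ctrl.get_image("top");cv2.imwrite("pics/top7.png",im[:,:,::-1])
crop("top",243,155,331,230,8,"pics/c7.png",im)
crop("side",212,162,290,222,10,"pics/c8.png")
o=ctrl.get_obs();print(o['t'],o['ee_pos'],o['orientation'],o['ft_force'],o['width'])
E
```

```text
8.0 [ 559.95796542 -321.59395474  309.265001  ] [-3.12271908e+00 -3.36072775e-01  1.13272795e-03] [0.66789348 0.57891281 1.38326771] 8.878559973459206
```

View pics/c7.png

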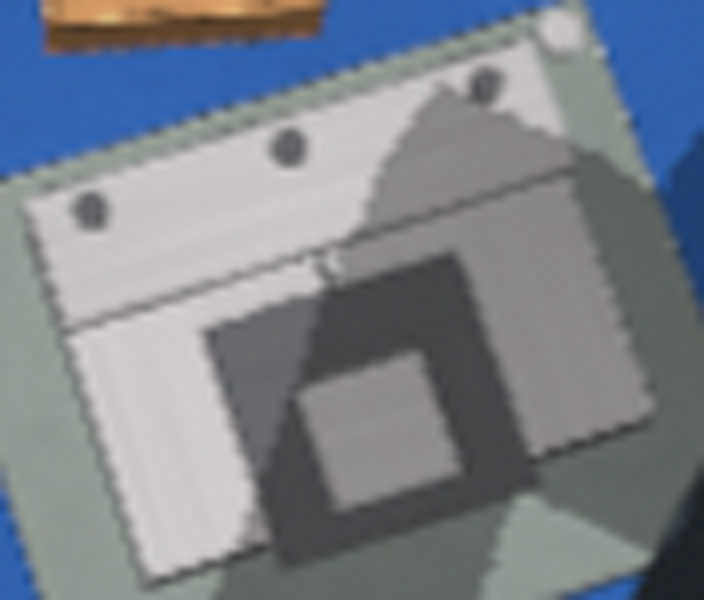

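View pics/c8.png

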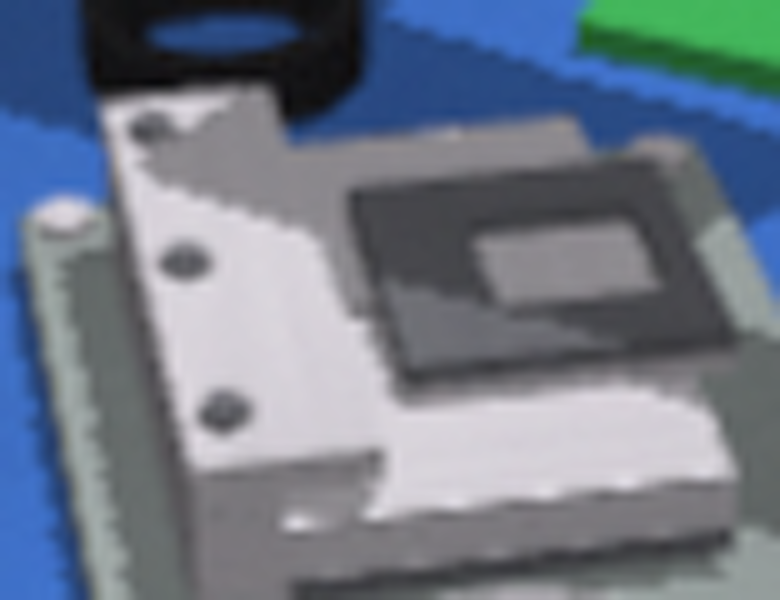

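The top crop has the block corners at (206,332), (457,252), (537,482) and (284,568), and the seam at (330,268). I'll refit from these.

```bash
python3 - <<'E'
from fit import *
np.set_printoptions(precision=2,suppress=True)
T=lambda a:(np.array(a)+.5)/8+[243,155]-.5
S=lambda a:(np.array(a)+.5)/10+[212,162]-.5
b=[[42,45,64],[42,-45,64],[-42,-45,64],[-42,45,64]]
for n,P,u in(("top",[538.46,-71.89,.222],T([[206,332],[457,252],[537,482],[284,568]])),("side",[535.75,-68.55,.21],S([[405,380],[350,191],[665,155],[737,346]]))):
    q,r=fit(n,b,u,[512,-75,.21]);c,s=np.cos(P[2]),np.sin(P[2]);d=q[:2]-np.array(P[:2])
    print(n,q,"rel",c*d[0]+s*d[1],-s*d[0]+c*d[1],q[2]-P[2],r.ravel())
# seam lateral check in top: seam line px at z=52 vs block mid
c,s=np.cos(.222),np.sin(.222)
for nm,uv,z in(("seam",[330,266],52),("bolt",[290,147],71),("bL",[92,211],71),("bR",[486,85],71),("lipL",[66,330],71),("lipR",[577,170],71),("cL",[147,588],52),("cR",[655,413],52),("fm",[331.5,292],64),("rm",[410.5,525],64),("pocketfl",[380,430],58)):
    w=px2z("top",T([uv]),z)[0]; d=w[:2]-[538.46,-71.89]; print(nm,w,"x %.1f y %.1f"%(c*d[0]+s*d[1],-s*d[0]+c*d[1]))
E
```

```text
top [515.04 -75.79   0.22] rel -23.699718275635227 1.3507658164621001 -0.005861785995614405 [-0.43 -0.16 -0.   -0.29  0.56  0.36 -0.09  0.07]
side [511.24 -68.32   0.19] rel -23.92175242001765 5.337974660206172 -0.019673122468920584 [-0.12 -0.43  0.14  0.15 -0.22  0.9   0.2  -0.32]
seam [567.05 -68.83  52.  ] x 28.6 y -3.3
bolt [604.85 -58.32  71.  ] x 67.7 y -1.4
bL [589.3   10.03  71.  ] x 67.6 y 68.7
bR [ 619.9  -126.51   71.  ] x 67.4 y -71.2
lipL [549.62  22.58  71.  ] x 31.7 y 89.7
lipR [ 587.46 -153.18   71.  ] x 29.9 y -90.1
cL [463.95   4.01  52.  ] x -56.0 y 90.4
cR [ 506.   -171.58   52.  ] x -53.6 y -90.1
fm [555.38 -67.18  64.  ] x 17.5 y 0.9
rm [474.62 -84.13  64.  ] x -65.0 y 2.1
pocketfl [508.23 -78.47  58.  ] x -30.9 y 0.2
```

The top view resolves y better and puts the block about +1.4 to +2.5 mm off in y and square within 0.01 rad. The side view has only about 1 px per 5 mm in y, so I discount it there. I'll go back, regrip, and shift -2 mm in shoe y.

Call:
{"api": "jog_arm", "payload": {
  "steps": [
    [[0, -0.03, 0, 0, 0, 0, 1], [0, -0.04, 0, 0, 0, 0, 1], [0, -0.04, 0, 0, 0, 0, 1], [0, -0.04, 0, 0, 0, 0, 1], [0, -0.04, 0, 0, 0, 0, 1], [0, -0.04, 0, 0, 0, 0, 1], [0, -0.02, 0, 0, 0, 0, 1], [0, 0, 0, 0, 0, 0, 1], [0, 0, 0.02, 0, 0, 0, 1], [0, 0, 0.02, 0, 0, 0, 1], [0, 0, 0.015, 0, 0, 0, 1], [0, 0, 0.008, 0, 0, 0, 1], [0, 0, 0.003, 0, 0, 0, 1], [0, 0, 0, 0, 0, 0, 1], [0, 0, 0, 0, 0, 0, 1]]
  ]
}}

```text
t: 9.25
ee_pos: [507.0, -77.1, 244.1]
orientation: [3.123, 0.339, 0.001]
ft_force: [0.8, -0.7, 0.3]
width: 0.5
```

Call:
{"api": "jog_arm", "payload": {
  "steps": [
    [[0, 0, 0.002, 0, 0, 0, 1], [0, 0, 0.002, 0, 0, 0, 1], [0, 0, 0, 0, 0, 0, 1], [0, 0, 0, 0, 0, 0, 0.5], [0, 0, 0, 0, 0, 0, 0.4], [0, 0, 0, 0, 0, 0, 0.3], [0, 0, 0, 0, 0, 0, 0.1], [0, 0, 0, 0, 0, 0, 0.1], [0, 0, 0, 0, 0, 0, 0.1], [0, 0.001, 0, 0, 0, -0.25, 0.1], [0, 0.001, 0, 0, 0, 0, 0.1], [0, 0, 0, 0, 0, 0, 0.1], [0, 0, 0, 0, 0, 0, 0.1]]
  ]
}}

```text
t: 10.33
ee_pos: [507.2, -79.0, 239.6]
orientation: [-3.122, -0.345, 0.0]
ft_force: [-0.3, 1.3, 2.8]
width: 26.9
```

Call:
{"api": "jog_arm", "payload": {
  "steps": [
    [[0.002, 0, 0, 0, 0, 0, 0.1], [0.002, 0, 0, 0, 0, 0, 0.1], [0.002, 0, 0.001, 0, 0, 0, 0.1], [0, 0, 0.001, 0, 0, 0, 0.1], [0, 0, 0.001, 0, 0, 0, 0.1], [0, 0, 0.001, 0, 0, 0, 0.1], [0, 0, 0.001, 0, 0, 0, 0.1], [0, 0, 0, 0, 0, 0, 0.1], [0, 0, 0, 0, 0, 0, 0.1]]
  ]
}}

```text
t: 11.08
ee_pos: [513.5, -77.6, 235.0]
orientation: [3.122, 0.345, 0.001]
ft_force: [-2.5, 0.6, 9.1]
width: 26.9
```

9.1 N means the course is about 5 mm down, as expected. Sliding forward.

Call:
{"api": "jog_arm", "payload": {
  "steps": [
    [[0.0015, 0, 0, 0, 0, 0, 0.1], [0.002, 0, 0, 0, 0, 0, 0.1], [0.002, 0, 0, 0, 0, 0, 0.1], [0.002, 0, 0, 0, 0, 0, 0.1], [0.002, 0, 0, 0, 0, 0, 0.1], [0.0015, 0, 0, 0, 0, 0, 0.1], [0.001, 0, 0, 0, 0, 0, 0.1], [0, 0, 0, 0, 0, 0, 0.1]]
  ]
}}

```text
t: 11.75
ee_pos: [525.1, -75.1, 235.0]
orientation: [3.122, 0.346, 0.001]
ft_force: [-2.4, 0.4, 8.4]
width: 26.7
```

Call:
{"api": "jog_arm", "payload": {
  "steps": [
    [[0.0015, 0, 0, 0, 0, 0, 0.1], [0.002, 0, 0, 0, 0, 0, 0.1], [0.002, 0, 0, 0, 0, 0, 0.1], [0.002, 0, 0, 0, 0, 0, 0.1], [0.002, 0, 0, 0, 0, 0, 0.1], [0.0015, 0, 0, 0, 0, 0, 0.1], [0.001, 0, 0, 0, 0, 0, 0.1], [0, 0, 0, 0, 0, 0, 0.1]]
  ]
}}

```text
t: 12.42
ee_pos: [536.8, -72.4, 235.0]
orientation: [3.122, 0.346, 0.001]
ft_force: [-3.0, -0.4, 8.9]
width: 26.9
```

```bash
python3 - <<'E'
from h import *
crop("side",212,162,290,222,10,"pics/c9.png")
E
```

```text
(no output)
```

View pics/c9.png

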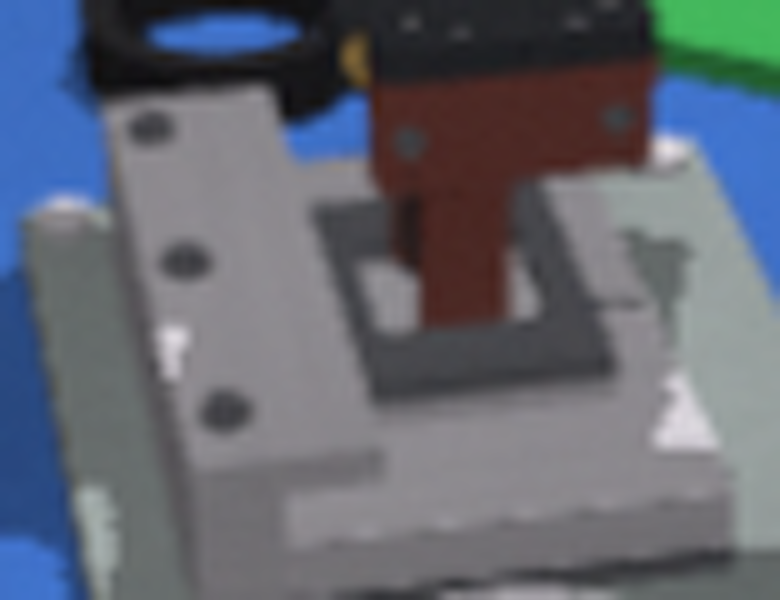

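The block is under the lip, with the seam now visible behind it at crop (615,303) and the grip holding. I'll continue in small steps up to the wall.

Call:
{"api": "jog_arm", "payload": {
  "steps": [
    [[0.001, 0, 0, 0, 0, 0, 0.1], [0.001, 0, 0, 0, 0, 0, 0.1], [0.001, 0, 0, 0, 0, 0, 0.1], [0.001, 0, 0, 0, 0, 0, 0.1], [0, 0, 0, 0, 0, 0, 0.1]]
  ]
}}

```text
t: 12.88
ee_pos: [540.7, -71.6, 235.1]
orientation: [3.122, 0.346, 0.001]
ft_force: [-2.4, -1.0, 9.2]
width: 27.0
```

Call:
{"api": "jog_arm", "payload": {
  "steps": [
    [[0.001, 0, 0, 0, 0, 0, 0.1], [0, 0, 0, 0, 0, 0, 0.1]]
  ]
}}

```text
t: 13.05
ee_pos: [541.6, -71.4, 235.0]
orientation: [3.122, 0.345, 0.0]
ft_force: [-2.4, -0.2, 8.5]
width: 26.7
```

Call:
{"api": "jog_arm", "payload": {
  "steps": [
    [[0.001, 0, 0, 0, 0, 0, 0.1], [0, 0, 0, 0, 0, 0, 0.1]]
  ]
}}

```text
t: 13.22
ee_pos: [542.6, -71.2, 235.0]
orientation: [3.122, 0.345, 0.0]
ft_force: [-2.8, -0.3, 8.5]
width: 27.0
```

Call:
{"api": "jog_arm", "payload": {
  "steps": [
    [[0.001, 0, 0, 0, 0, 0, 0.1], [0, 0, 0, 0, 0, 0, 0.1]]
  ]
}}

```text
t: 13.38
ee_pos: [543.6, -70.9, 235.0]
orientation: [3.122, 0.346, 0.0]
ft_force: [-2.6, -1.2, 9.2]
width: 26.9
```

Call:
{"api": "jog_arm", "payload": {
  "steps": [
    [[0.0007, 0, 0, 0, 0, 0, 0.1], [0, 0, 0, 0, 0, 0, 0.1]]
  ]
}}

```text
t: 13.55
ee_pos: [543.9, -70.8, 234.9]
orientation: [3.122, 0.345, -0.001]
ft_force: [-5.3, -1.5, 8.5]
width: 26.9
```

Call:
{"api": "jog_arm", "payload": {
  "steps": [
    [[0.0007, 0, 0, 0, 0, 0, 0.1], [0, 0, 0, 0, 0, 0, 0.1]]
  ]
}}

```text
t: 13.72
ee_pos: [544.2, -70.8, 234.8]
orientation: [3.122, 0.346, -0.003]
ft_force: [-5.1, -2.4, 9.6]
width: 26.9
```

Call:
{"api": "jog_arm", "payload": {
  "steps": [
    [[0.0007, 0, 0, 0, 0, 0, 0.1], [0, 0, 0, 0, 0, 0, 0.1]]
  ]
}}

```text
t: 13.88
ee_pos: [544.4, -70.8, 234.6]
orientation: [3.122, 0.346, -0.005]
ft_force: [-6.8, -3.9, 9.8]
width: 27.3
```

Call:
{"api": "jog_arm", "payload": {
  "steps": [
    [[0.0007, 0, 0, 0, 0, 0, 0.1], [0, 0, 0, 0, 0, 0, 0.1]]
  ]
}}

```text
t: 14.05
ee_pos: [544.7, -70.7, 234.5]
orientation: [-3.122, -0.346, 0.007]
ft_force: [-8.7, -4.6, 11.5]
width: 27.0
```

Call:
{"api": "jog_arm", "payload": {
  "steps": [
    [[0.0007, 0, 0, 0, 0, 0, 0.1], [0, 0, 0, 0, 0, 0, 0.1], [0, 0, 0, 0, 0, 0, 0.1]]
  ]
}}

```text
t: 14.3
ee_pos: [544.9, -70.7, 234.4]
orientation: [-3.122, -0.346, 0.009]
ft_force: [-10.3, -4.7, 10.6]
width: 26.5
```

```bash
python3 - <<'E'
from h import *
crop("side",212,162,290,222,10,"pics/c10.png")
o=ctrl.get_obs();print(o['t'],o['ee_pos'],o['orientation'],o['ft_force'],o['moment'],o['width'])
E
```

```text
14.35 [544.9052648  -70.66741215 234.36183086] [-3.12234145 -0.34594001  0.00929486] [-10.2376961   -6.04737925  11.31312897] [-1.10974736  1.79275808 -0.06940267] 27.102993866259702
```

View pics/c10.png

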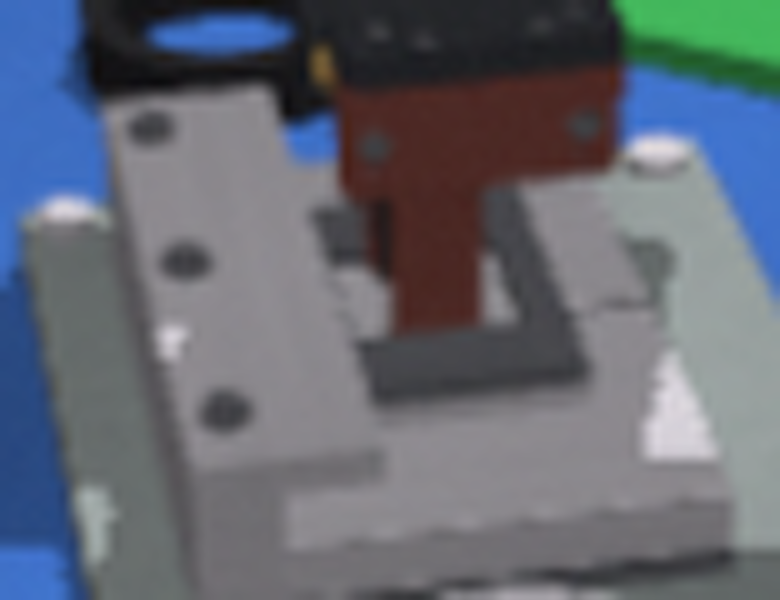

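Firm contact: about 11 N against the wall and near-zero twisting moment, so the front edge bears evenly. The seam is at (625,303) behind the block. I'll ease off, let the block rise to the lip, then shut the fingers and lift out.

Call:
{"api": "jog_arm", "payload": {
  "steps": [
    [[-0.0005, 0, -0.0005, 0, 0, 0, 0.1], [-0.0005, 0, -0.0005, 0, 0, 0, 0.1], [0, 0, -0.0005, 0, 0, 0, 0.1], [0, 0, -0.0003, 0, 0, 0, 0.1], [0, 0, 0, 0, 0, 0, 0.1]]
  ]
}}

```text
t: 14.77
ee_pos: [544.6, -70.7, 236.1]
orientation: [-3.122, -0.346, 0.006]
ft_force: [-6.9, -3.6, 6.0]
width: 26.9
```

Call:
{"api": "jog_arm", "payload": {
  "steps": [
    [[0, 0, -0.0005, 0, 0, 0, 0.1], [0, 0, 0, 0, 0, 0, 0.1], [0, 0, 0, 0, 0, 0, 0.6], [0, 0, 0, 0, 0, 0, 0.6], [0, 0, 0, 0, 0, 0, 0.6], [0, 0, 0, 0, 0, 0, 0.6]]
  ]
}}

```text
t: 15.27
ee_pos: [546.0, -70.5, 237.1]
orientation: [3.122, 0.345, 0.001]
ft_force: [-1.0, -0.2, 6.3]
width: 18.2
```

Released inside the pocket. Lift straight up and back away for the check.

Call:
{"api": "jog_arm", "payload": {
  "steps": [
    [[0, 0, -0.002, 0, 0, 0, 0.6], [0, 0, -0.006, 0, 0, 0, 0.6], [0, 0, -0.02, 0, 0, 0, 0.6], [0, 0, -0.03, 0, 0, 0, 0.6], [0, 0.03, -0.02, 0, 0, 0, 0.6], [0, 0.04, 0, 0, 0, 0, 0.6], [0, 0.04, 0, 0, 0, 0, 0.6], [0, 0.04, 0, 0, 0, 0, 0.6], [0, 0.04, 0, 0, 0, 0, 0.6], [0, 0.04, 0, 0, 0, 0, 0.6], [0, 0.03, 0, 0, 0, 0, 0.6], [0, 0.01, 0, 0, 0, 0, 0.6], [0, 0, 0, 0, 0, 0, 0.6]]
  ]
}}

```text
t: 16.35
ee_pos: [604.8, -336.0, 314.9]
orientation: [3.122, 0.341, 0.001]
ft_force: [-0.3, 0.0, -0.5]
width: 17.2
```

```bash
python3 - <<'E'
from h import *
im=ctrl.get_image("top");cv2.imwrite("pics/top11.png",im[:,:,::-1])
crop("top",243,155,331,230,8,"pics/c11.png",im)
crop("side",212,162,290,222,10,"pics/c12.png")
o=ctrl.get_obs();print(o['t'],o['ee_pos'],o['ft_force'])
E
```

```text
16.45 [ 604.42770428 -332.9644462   314.52998855] [ 0.29910801  0.67077424 -0.1569413 ]
```

View pics/c11.png

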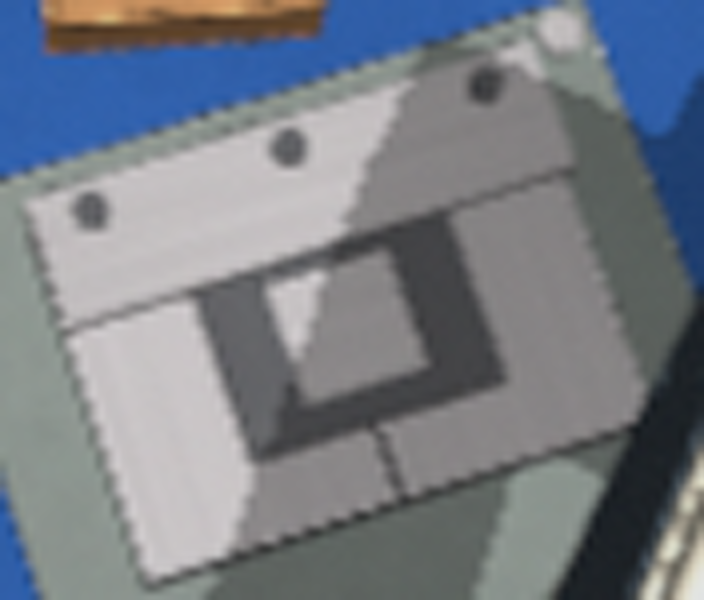

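View pics/c12.png

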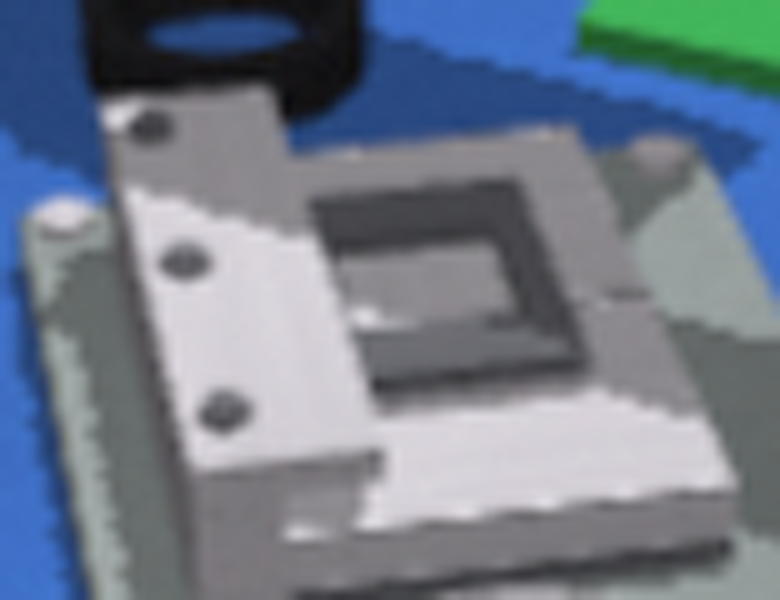

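The block sits under the lip, with the seam line behind it from (374,425) to (403,495) in the top crop and block rear corners at (255,458) and (505,378). I'll check position and squareness numerically.

```bash
python3 - <<'E'
from fit import *
np.set_printoptions(precision=2,suppress=True)
T=lambda a:(np.array(a)+.5)/8+[243,155]-.5
P=[538.46,-71.89,.222];c,s=np.cos(P[2]),np.sin(P[2])
def loc(nm,uv,z):
    w=px2z("top",T([uv]),z)[0]; d=w[:2]-P[:2]; print(nm,"x %.1f y %.1f"%(c*d[0]+s*d[1],-s*d[0]+c*d[1])); return w[:2]
a=loc("rearL",[255,458],61);b=loc("rearR",[505,378],61)
l=loc("leftAtLip",[198,293],61);r=loc("rightAtLip",[447,213],61)
loc("seam near",[374,425],49);loc("seam far",[403,495],49)
loc("courseL",[147,588],49);loc("courseR",[645,425],49)
loc("bL",[92,211],71);loc("bM",[290,147],71);loc("bR",[486,85],71)
print("yaw rear",np.arctan2(-(a-b)[0],(a-b)[1]),"left",np.arctan2(*(l-a)[::-1]),"right",np.arctan2(*(r-b)[::-1]))
for t in("mug","tape_roll","offcut_tray"):
    print(t,[(np.array(x['uv']).round(1),round(x['p'],2)) for x in ctrl.landmark_of(t,"top")][:1])
E
```

```text
rearL x -27.2 y 43.2
rearR x -27.9 y -44.8
leftAtLip x 31.9 y 43.1
rightAtLip x 31.7 y -45.6
seam near x -27.4 y 0.3
seam far x -52.9 y -1.0
courseL x -55.6 y 90.3
courseR x -56.0 y -86.1
bL x 67.6 y 68.7
bM x 67.7 y -1.4
bR x 67.4 y -71.2
yaw rear 0.21480623946171443 left 0.22082343624593742 right 0.20905110552746495
mug [(array([204.7, 216.7]), 0.88)]
tape_roll [(array([356.8, 166.5]), 0.71)]
offcut_tray [(array([263.9, 139.2]), 0.55)]
```

```bash
python3 - <<'E'
from h import *
o=ctrl.get_obs();print(o['t'],o['ee_pos'],o['ft_force'],abs(o['qvel']).max())
print(ctrl.close_job())
E
```

```text
16.6 [ 604.72601114 -331.9679662   314.93254113] [-0.18220096  1.50363161 -0.34055186] 0.0058515085217884484
the job is handed in; nothing more can be done
None
```

The block is home under the keeper lip and let go, and the job was handed in at 16.6 s. No verdict is reported, so whether it passed is not confirmed.

**What I did:**
- I held the smaller dark block by spreading the fingertips inside its pocket, squared it to the shoe and centred it on the seam.
- After a top-view check I regripped it and shifted it 2 mm more. I then pressed with about 9 N (course about 5 mm down) and slid it under the lip to the wall, where I pushed with about 11 N.
- I eased off, let it rise to the lip, shut the fingers, lifted out and backed away.

**Last checks (top view):**
- **Sideways:** the block is within about 1 mm of the seam and of the line of the lip bolts.
- **Square:** it reads 0.006 rad or so off the shoe, up to 0.015 from single edges.
- **Home:** it read 1 to 2 mm beyond home, which the wall does not allow. I take that as picture error; the firm, even wall contact is the better evidence.
- **Press force:** the force read at the wrist was never above about 17 N, well under 60 N.
- **Course height:** I could not see it directly after letting go. That it is held about 3 mm down follows from the block sitting under the lip.
- **Mug, tape roll and tray:** I never moved the arm near them. The network's points moved by up to 5 px between pictures, about 14 mm at that scale. I took this as its scatter and did not check further.

**Disagreement:** the side camera put the block 4 to 6 mm further off in y than the top camera did. It resolves only about 5 mm per pixel in that direction, so I went by the top view.

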